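# Seat the comb core in its mould and lock it down

### The job

Pick up the wooden-backed comb core and lower it into the slotted plaster bed in the casting frame, feeling gently for the slots, until all five blades are in their own slots and the comb sits fully home. Then swing the frame's wooden turn-button over the comb's back, so that the core cannot float up when the mould is filled, and let go of everything. Plaster chips easily, so never press or push hard on it with the comb.

Things in the scene. Friction and masses are not known exactly. Their poses are not given: they have to be found in the camera images.
- comb_grip (a point): Middle of the grip bar of the loose comb core (0.2 kg), which stands on its blades; 64 mm above the blade tips. The bar: wood, 40 mm along the comb's x, 14 mm thick (y), from 25 mm below this point to 16 mm above it; under it a flat wooden back 150 (x) x 24 (y) x 12 mm. x runs along the row of blades, z up. The same either way round.
- comb_tip (a point): Flat tip (edges rounded 1.5 mm) of the comb's middle blade, 64 mm straight below the grip point. Five aluminium blades at x = -64, -32, 0, 32, 64 mm, each 6 mm thick (x), 24 mm wide (y), reaching 27 mm below the back's flat underside.
- frame: Wooden casting frame, fixed: an open box 216 (x) x 90 (y) mm, walls 10 mm thick, 40 mm high. Origin: centre of its underside, on the table; x along its length, z up. A white plaster bed, 166 (x) x 70 (y) mm, lies in it, snug in y and yaw, but with play along x: it may lie up to 15 mm either way, this is not measured. It stays where it lies; pushing it takes over 100 N.
- bed_top (a point): Height of the bed's flat top, 44 mm above the table over the frame's origin (fixed to the frame, so it does not show the bed's play). Five slots in a row along x at y = 0, 32 mm apart, each 8 (x) x 27 (y) mm, 32 mm deep; the middle one up to 15 mm either way in x from here. Comb fully home: back on the bed, grip point 81 mm above the table. The plaster chips if the comb bears on it with over 40 N.
- turn_button (a joint): Angle of the turn-button, a flat wooden bar 14 mm wide on an upright pin at x = 54, y = 41 mm in the frame. 0: points along the frame's +x, clear of the bed; grows clockwise seen from above; 1.57: along -y, across a seated comb's back (stop at 1.6). Light friction, 1 N at the knob; stays where left. Underside 58 mm above the table, 2 mm over the back of a comb fully home.
- button_knob (a point): Middle of the upright wooden knob at the turn-button's free end, 42 mm from its pin: 12 to 15 mm in diameter, 28 mm tall, its top 93 mm and this point 79 mm above the table.
There are look-alikes about, which are no part of the job. Of the things that look like the frame, the larger one is meant.

How it is judged:
By the outcome, as a careful person would: the job done as asked, in the order asked, and still so for the second after the job is handed in, with the robot touching nothing.
It also fails if it takes over 72 s, if anything falls off the work surface, if the arm or the gripper's body presses on something with over 40 N, if the wrist force passes 120 N, or if a joint passes its speed limit or range.

### The arm

A 6-joint arm with a two-finger parallel gripper is mounted at the origin on a cart in front of the work surface, level with it; the furniture and walls round the work are solid. World frame = base frame: x ahead of the robot, y to its left, z up, the work surface at z = 0. Lengths are in mm, angles in rad, forces in N, time in s.
With the tool pointing down it reaches from about 300 to 775 mm from the base axis. Payload 14.6 kg.
Tool frame: the origin (TCP) lies midway between the tips of the shut fingers; the grasp point (between the pads) lies manip.grasp_offset behind it (manip.grasp_offset is the distance from the TCP to the grasp point, in mm); z points along the fingers, y is the direction in which the jaws open and shut (so a half turn about z gives the same grasp; the last joint's range is limited). The gripper opens to 94 mm and grips with 3 to 60 N. Pads are 16 mm wide; open, the fingers measure 119 mm over their backs; the gripper's body (75 mm by 177 mm) begins 78 mm behind the grasp point.
Start: joints at [-1.345, 0.3, 1.521, -0, 1.321, -0.067], TCP at [158.742, -526.584, 205.446] pointing down, gripper open.
Joint ranges: [-3.03, 3.03], [-0.79, 2.21], [0.23, 2.52], [-1.04, 4.18], [0, 3.07], [-2.55, 2.55]. Speed limits (rad/s): [2.22, 2.22, 2.57, 3.14, 3.14, 3.14].

### API

Orientations are given as [roll, pitch, yaw] about the fixed x, y, z axes, in that order (R = Rz(yaw) Ry(pitch) Rx(roll)).
In Python, from cell import monitor, vision, order, manip gives the robot as it stands.
- The arm moves only by the shell command python3 -m jog 'ROWS' [FORCE]. ROWS is JSON, a list of rows, each a list of 7 numbers: the shift along the tool's x, y, z in cm, then the turn, a rotation vector about the tool's x, y, z in rad, then the opening in per cent of the stroke, from 0 (shut) to 100 (fully open). In form: [[tx, ty, tz, rx, ry, rz, jaw], ...]. A call has 1 to 8 rows; each row shifts and turns the commanded pose from where the row before left it, along the tool's axes as they then stand; what a row does not reach is not made up. A row lasts 1/10 s, in which the tool goes at most 50 mm and 8.59 degrees, less where a joint would pass 70% of its speed; a pose out of reach is approached as far as the arm can. A call is refused whole if a number of a shift passes 5 or a number of a turn 0.15, either way. A call with a gripper value outside its range is refused whole. The fingers move at their own pace and stop on an object; FORCE is the grip in N (left out, the last holds). Time passes only in rows, so rows that do not move let the fingers close. It gives the time, the measured TCP pose, the force and the opening at its end, in the units of the state.
- monitor.read_state(): the state, without advancing time (a new reading comes with each control period).
- vision.camera(name): name is "side" or "top" or "wrist"; returns a dict with "color" (480x640x3 uint8, blue, green, red), "fx", "fy", "cx", "cy" (pixels), "distortion" ([k1, k2, p1, p2, k3] as OpenCV has them; the pictures are not rectified), "cam_to_world" (4x4, takes a point from camera to world coordinates); the wrist camera has in their place "tool_from_camera" (4x4, takes a point from camera to tool coordinates, whose origin is the TCP and whose axes are the flange's). Camera axes: x right, y down, z forward; pixel columns grow to the right and rows downward; lengths in mm; the calibration is good to about 2 mm. A picture is of the moment at which its call begins: read the wrist's pose just before it. There is no depth.
- order.sign_off(): hands the job in, once; it reports no verdict.
The state is a dict: "clock": time; "joints": joint angles; "qd": joint speeds; "effort": joint torques, N m; "eef_pos": TCP position; "eef_rot": TCP orientation; "wrist_force": force on the tool from outside, world axes, zero at the start; "moment": the same for the moment, N m; "finger_gap": finger opening in mm.
Only numpy, scipy, OpenCV 4.12 (cv2) and the standard library are available. Lean on these libraries where they do the work, as an engineer would, in place of code of your own. Each camera call takes 0.05 s, during which the arm holds its last target.

## Working session

There is one attempt and no reset: what is moved stays moved. The work goes in short steps, Python scripts to look and compute and a shell command to move; the robot and the scene stay as the last step left them, time stands still between calls to the robot, and variables do not carry over. Pictures are saved under pics/ and viewed, and the job is handed in when it is done.

```bash
ls; mkdir -p pics
cat > h.py <<'E'
import numpy as np, cv2
from cell import monitor, vision, order, manip
from scipy.spatial.transform import Rotation as R
def shot(name,fn):
    s=monitor.read_state()
    c=vision.camera(name)
    if name=="wrist":
        T=np.eye(4);T[:3,:3]=R.from_euler('xyz',s['eef_rot']).as_matrix();T[:3,3]=s['eef_pos']
        M=T@np.array(c['tool_from_camera'])
    else: M=np.array(c['cam_to_world'])
    K=np.array([[c['fx'],0,c['cx']],[0,c['fy'],c['cy']],[0,0,1.]])
    np.savez('pics/'+fn+'.npz',M=M,K=K,d=np.array(c['distortion'],float))
    cv2.imwrite('pics/'+fn+'.png',c['color'])
    return s
def ld(fn):
    z=np.load('pics/'+fn+'.npz');return z['M'],z['K'],z['d']
def ray(fn,px):
    M,K,d=ld(fn)
    u=cv2.undistortPoints(np.array([[px]],float),K,d).ravel()
    return M[:3,3],M[:3,:3]@np.array([u[0],u[1],1.])
def atz(fn,px,z):
    o,v=ray(fn,px);return o+v*(z-o[2])/v[2]
def tri(*obs):
    A=np.zeros((3,3));b=np.zeros(3)
    L=[ray(*o) for o in obs]
    for o,v in L:
        v=v/np.linalg.norm(v);P=np.eye(3)-np.outer(v,v);A+=P;b+=P@o
    p=np.linalg.solve(A,b)
    return p,[np.linalg.norm(np.cross(p-o,v/np.linalg.norm(v))) for o,v in L]
def proj(fn,P):
    M,K,d=ld(fn);W=np.linalg.inv(M)
    return cv2.projectPoints(np.atleast_2d(np.array(P,float)),cv2.Rodrigues(W[:3,:3])[0],W[:3,3],K,d)[0].reshape(-1,2)
def crop(fn,x0,y0,x1,y1,k,out):
    i=cv2.imread('pics/'+fn+'.png')[y0:y1,x0:x1]
    cv2.imwrite('pics/'+out+'.png',cv2.resize(i,None,fx=k,fy=k,interpolation=cv2.INTER_CUBIC))
E
python3 - <<'E'
from h import *
print(monitor.read_state(), manip.grasp_offset)
for n in("side","top","wrist"): shot(n,n+"0")
for n in("side0","top0"): print(np.round(ld(n)[0],2))
E
```

```text
pics
{'clock': 0.0, 'joints': array([-1.34459481e+00,  3.00464988e-01,  1.52158425e+00, -4.98949621e-06,
        1.32067968e+00, -6.66011076e-02]), 'qd': array([-1.03267294e-04, -2.52196168e-04, -6.24867707e-05,  1.19595796e-03,
        2.44201336e-04, -1.41062336e-03]), 'effort': array([-1.57579752e-04, -5.31801081e+01, -3.52733588e+01,  7.08321878e-02,
        2.44654709e-02, -7.31837417e-05]), 'eef_pos': array([ 158.6873164 , -526.33971421,  204.8883363 ]), 'eef_rot': array([-3.14045858e+00, -7.07986622e-05,  2.92803821e-01]), 'wrist_force': array([0.12151697, 0.01651383, 0.40711429]), 'moment': array([-0.01618343,  0.06058563,  0.0152834 ]), 'finger_gap': 93.94458865155731} 18.8
[[ 9.2000e-01 -2.4000e-01  3.2000e-01  2.8578e+02]
 [-4.0000e-01 -5.1000e-01  7.6000e-01 -6.2722e+02]
 [-2.0000e-02 -8.3000e-01 -5.6000e-01  5.6173e+02]
 [ 0.0000e+00  0.0000e+00  0.0000e+00  1.0000e+00]]
[[ 1.5000e-01 -9.7000e-01  2.0000e-01  3.8713e+02]
 [-9.9000e-01 -1.5000e-01  3.0000e-02  8.4100e+00]
 [ 0.0000e+00 -2.1000e-01 -9.8000e-01  9.7050e+02]
 [ 0.0000e+00  0.0000e+00  0.0000e+00  1.0000e+00]]
```

View pics/side0.png

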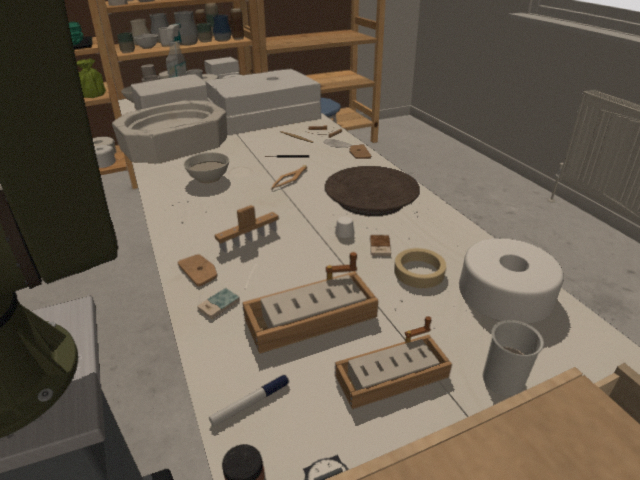

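View pics/top0.png

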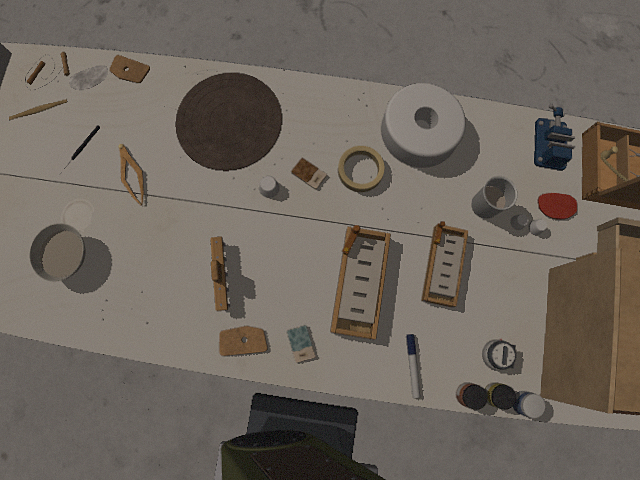

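View pics/wrist0.png

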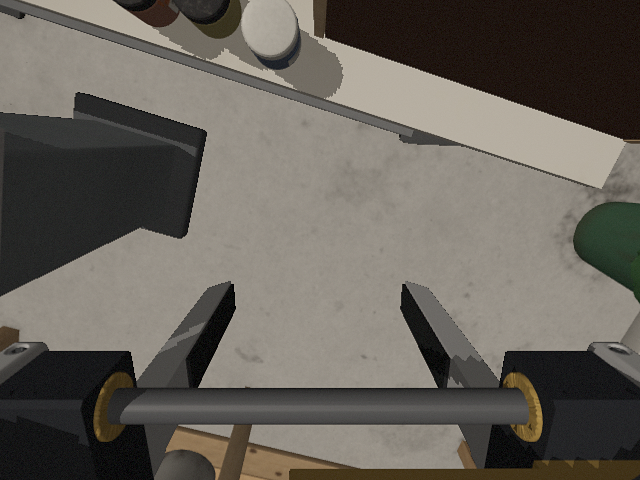

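Two frames. One is at side (310,308) / top (362,283), the other at side (393,370) / top (445,265). The first is larger in both views, so I take it as the target. The only comb is at side (248,225) / top (219,273). I'll confirm this in enlarged crops.

Run:
```python
from h import *
crop("side0",200,190,460,410,3,"sidec")
crop("top0",190,210,480,350,2.7,"topc")
```

```text
(no output)
```

View pics/sidec.png

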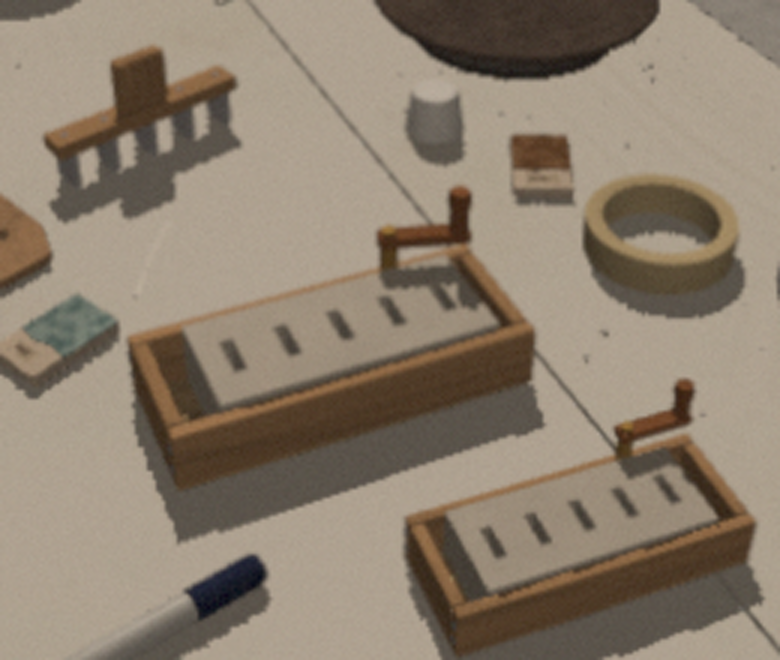

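View pics/topc.png

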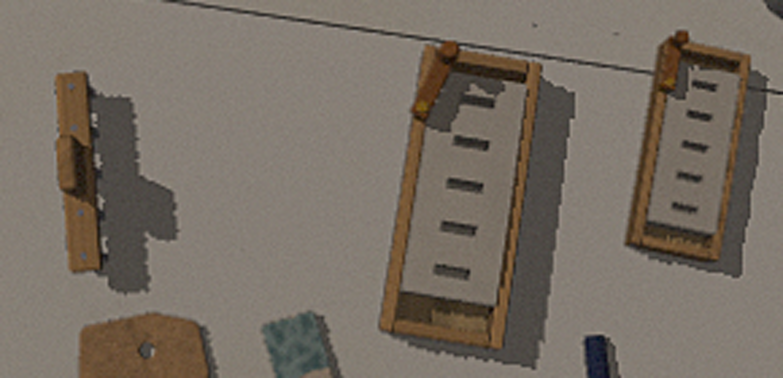

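Run:
```python
from h import *
t=lambda x,y:("top0",(190+x/2.7,210+y/2.7)); s=lambda x,y:("side0",(200+x/3,190+y/3))
L={'grip top centre':(t(68,161),s(137,57)),'fr(-x,+y) outer top':(t(381,328),s(131,340)),'(-x,-y)':(t(500,347),s(173,430)),'(+x,-y)':(t(541,63),s(532,326)),
'slot1 (low)':(t(452,272),s(233,355)),'slot3':(t(465,185),s(340,324)),'slot5':(t(478,100),s(446,297)),'knobtop':(t(451,48),s(459,193)),'pin':(t(421,108),s(388,234)),
'comb back end lo':(t(85,268),s(56,142)),'hi':(t(71,75),s(228,73))}
for k,v in L.items():
    p,e=tri(*v); print(k,np.round(p,1),np.round(e,1))
for n in('slot1 (low)','slot3','slot5'): print(n,atz(*L[n][0],44),atz(*L[n][1],44))
```

```text
grip top centre [484.3 214.8  75.2] [0.4 0.4]
fr(-x,+y) outer top [404.3 -25.2  33.2] [0.9 0.9]
(-x,-y) [ 402.9 -111.9   41.4] [0.4 0.4]
(+x,-y) [ 615.7 -115.7   39.7] [0.4 0.4]
slot1 (low) [451.2 -70.1  41.5] [0.4 0.4]
slot3 [515.6 -70.9  41.8] [0.2 0.2]
slot5 [581.5 -72.5  39.9] [0.9 0.9]
knobtop [604.5 -43.9  89.3] [0.4 0.4]
pin [564.3 -30.1  62.3] [0.5 0.5]
comb back end lo [414.2 196.6  33.5] [1.3 1.3]
hi [555.2 234.6  33.5] [1. 1.]
slot1 (low) [450.69702411 -69.7962697   44.        ] [450.79646511 -72.83291621  44.        ]
slot3 [515.15209452 -70.67907269  44.        ] [514.87274867 -73.30161572  44.        ]
slot5 [579.73669923 -71.9087596   44.        ] [580.10125429 -76.93009927  44.        ]
```

```bash
python3 - <<'E'
from h import *
for p in[(548,268),(541,402),(582,200)]: print(p,atz('top0',p,0).round())
for z in(150,200,230,250): print(z,[atz('top0',p,z).round()[:2] for p in[(616,265),(608,412),(598,222)]])
E
python3 -c "
import h;h.crop('top0',500,90,640,430,2.3,'cab')"
```

```text
(548, 268) [ 602. -471.    0.]
(541, 402) [ 321. -477.    0.]
(582, 200) [ 769. -546.    0.]
150 [array([ 594., -534.]), array([ 326., -533.]), array([ 672., -494.])]
200 [array([ 582., -501.]), array([ 329., -500.]), array([ 655., -464.])]
230 [array([ 574., -481.]), array([ 332., -480.]), array([ 644., -445.])]
250 [array([ 569., -468.]), array([ 333., -467.]), array([ 637., -433.])]
```

View pics/cab.png

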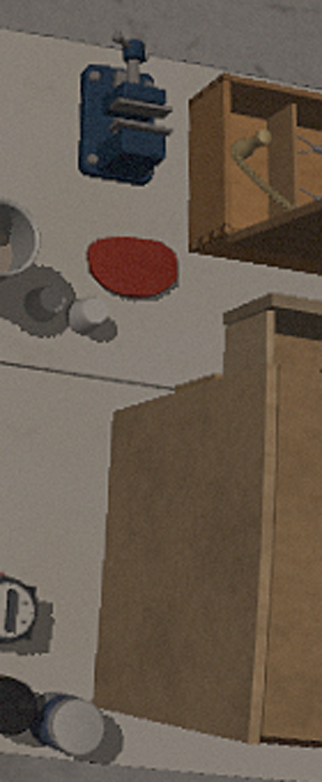

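```bash
python3 - <<'E'
from h import *
print(np.round(np.array(vision.camera('wrist')['tool_from_camera']),3), ld('wrist0')[1])
E
python3 -m jog '[[3.1,-3.6,0,0,0,0,100],[3.1,-3.6,0,0,0,0,100],[3.1,-3.6,0,0,0,0,100],[3.1,-3.6,0,0,0,0,100],[3.1,-3.6,0,0,0,0,100],[3.1,-3.6,0,0,0,0,100],[3.1,-3.6,0,0,0,0,100],[3.1,-3.6,0,0,0,0,100]]'
```

```text
[[ 1.00000e-03 -9.57000e-01 -2.90000e-01  8.56020e+01]
 [ 1.00000e+00  0.00000e+00  1.00000e-03  3.63000e-01]
 [-1.00000e-03 -2.90000e-01  9.57000e-01 -1.78752e+02]
 [ 0.00000e+00  0.00000e+00  0.00000e+00  1.00000e+00]] [[346.94053047   0.         317.56380043]
 [  0.         346.94053047 244.32769611]
 [  0.           0.           1.        ]]
clock: 1.0
eef_pos: [313.3, -177.5, 205.6]
eef_rot: [3.141, -0.0, 0.292]
wrist_force: [0.6, -0.3, 0.6]
finger_gap: 93.8
```

```bash
python3 -m jog '[[4.4,-1.4,0,0,0,0.075,100],[4.4,-1.4,0,0,0,0.075,100],[4.4,-1.4,0,0,0,0.075,100],[4.4,-1.4,0,0,0,0.075,100],[0,0,0,0,0,0,100],[0,0,0,0,0,0,100]]'
python3 -c "
from h import *
shot('wrist','w1')"
```

```text
clock: 1.6
eef_pos: [475.6, -92.5, 204.7]
eef_rot: [-3.141, 0.002, -0.005]
wrist_force: [-0.2, -0.9, 0.2]
finger_gap: 93.9
```

View pics/w1.png

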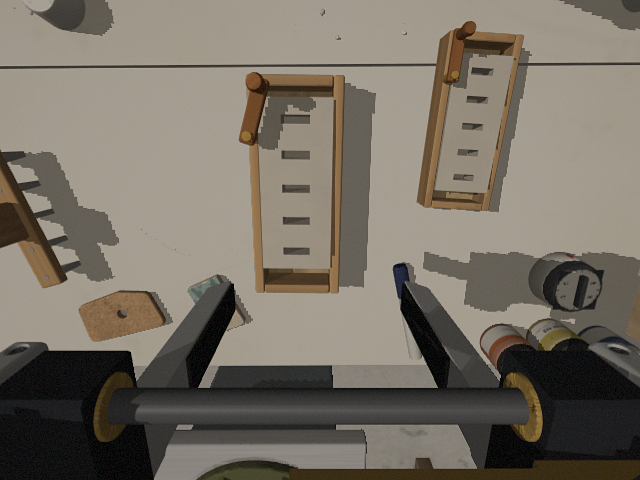

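The wrist view shows the larger frame centred near (297,185). Its slots are at (296,119) to (296,251), the knob at (254,80) and the pin at (247,137). The comb is at the left edge. I'll crop it for precise measuring and move on to the comb.

```bash
python3 -c "
from h import *
crop('w1',220,60,370,310,4,'w1c'); i=cv2.imread('pics/w1c.png'); cv2.imwrite('pics/w1a.png',i[:560]); cv2.imwrite('pics/w1b.png',i[440:])"
python3 -m jog '[[0,-4.9,0,0,0,-0.04,100],[0,-4.9,0,0,0,-0.04,100],[0,-4.9,0,0,0,-0.04,100],[0,-4.9,0,0,0,-0.04,100],[0,-4.9,0,0,0,-0.04,100],[-1,-4.5,0,0,0,-0.07,100],[0,0,0,0,0,0,100],[0,0,0,0,0,0,100]]'
python3 -c "
from h import *
shot('wrist','w2')"
```

```text
clock: 2.45
eef_pos: [438.9, 193.0, 205.9]
eef_rot: [3.141, -0.001, 0.264]
wrist_force: [-0.2, 0.4, 0.8]
finger_gap: 94.2
```

View pics/w1a.png

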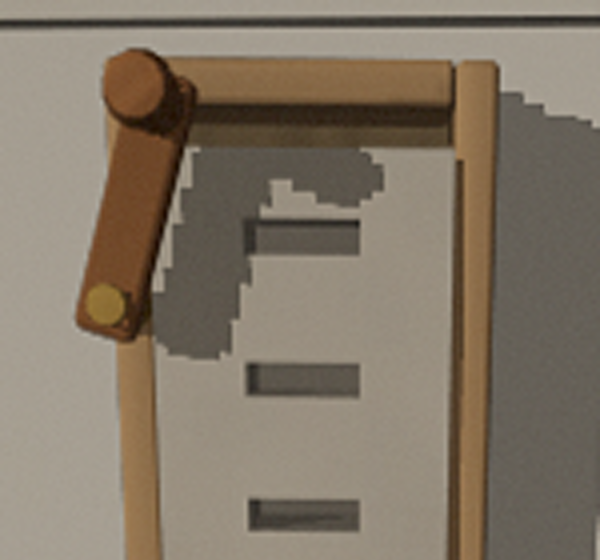

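View pics/w1b.png

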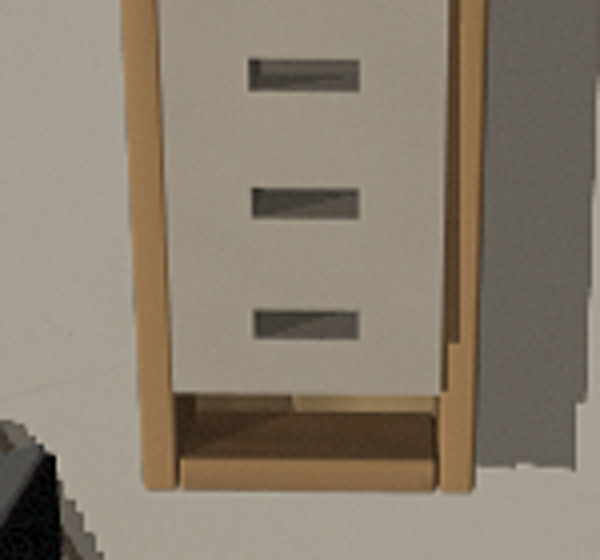

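View pics/w2.png

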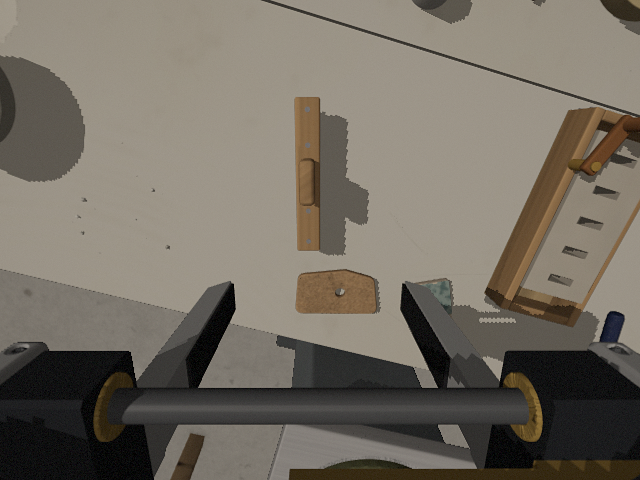

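```bash
python3 -c "
from h import *
crop('w2',280,85,340,260,3.4,'w2c'); crop('w2',480,95,640,330,2.5,'w2d')"
```

```text
(no output)
```

View pics/w2c.png

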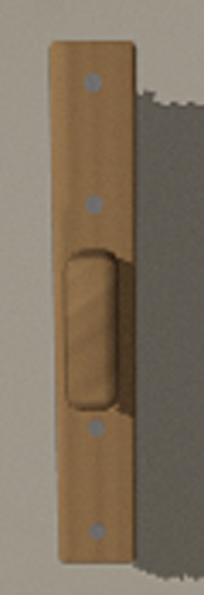

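View pics/w2d.png

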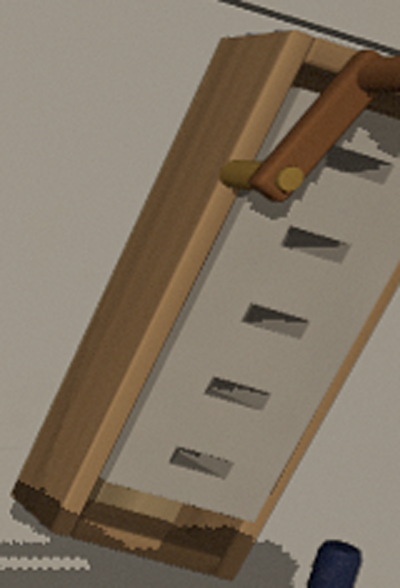

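```bash
cat >> h.py <<'E'
w1=lambda x,y:("w1",(220+(x-1.5)/4,60+(y-1.5)/4))
w2d=lambda x,y:("w2",(480+(x-.75)/2.5,95+(y-.75)/2.5))
w2c=lambda x,y:("w2",(280+(x-1.2)/3.4,85+(y-1.2)/3.4))
t=lambda x,y:("top0",(190+x/2.7,210+y/2.7)); s=lambda x,y:("side0",(200+x/3,190+y/3))
E
python3 - <<'E'
from h import *
def P(n,*o):
    p,e=tri(*o);print(n,p.round(1),np.round(e,1))
sl=[w1(302.5,237),w1(303,380.5),w1(304,515),w1(305,643),w1(306.5,765)]
sd=[None,w2d(317,244),w2d(276,320.5),w2d(238,393),w2d(202,462.5)]
for i in range(5):
    print(i,atz(*sl[i],44).round(1)); 
    if sd[i]: P('  tri',sl[i],sd[i])
print('corners')
for n,c in {'+x-y':w1(499,63),'-x-y':w1(474,491),'-x+y':w1(143,490)}.items(): print(n,atz(*c,40).round(1))
P('pin',w1(105,304),w2d(290,179)); 
P('knob',w1(133,84),t(451,48),s(459,193)); print(atz(*w1(133,84),93))
P('grip top',w2c(92,330),t(68,161),s(137,57)); P('grip tw',w2c(92,330),t(68,161))
P('griptop ws',w2c(92,330),s(137,57))
print(atz(*w2c(92,330),80).round(1),atz(*t(68,161),80))
a=atz(*w2c(93,42),39);b=atz(*w2c(97,563),39);print(a,b,(a+b)/2,np.arctan2(*(a-b)[[1,0]]),np.linalg.norm(a-b))
print(monitor.read_state()['eef_pos'],monitor.read_state()['eef_rot'])
E
```

```text
0 [579.1 -72.9  44. ]
1 [547.1 -72.2  44. ]
  tri [547.5 -72.2  44.5] [0.4 0.4]
2 [515.3 -71.7  44. ]
  tri [515.6 -71.7  44.1] [0.2 0.2]
3 [483.4 -71.3  44. ]
  tri [483.6 -71.3  44.2] [0.2 0.2]
4 [451.3 -70.9  44. ]
  tri [451.6 -70.9  44.3] [0.1 0.1]
corners
+x-y [ 616.1 -117.7   40. ]
-x-y [ 520.5 -113.3   40. ]
-x+y [521.1 -32.2  40. ]
pin [564.4 -31.2  68.4] [0. 0.]
knob [604.7 -43.6  89.2] [0.3 0.5 0.5]
[604.29308659 -44.00829802  93.        ]
grip top [484.4 214.7  75.3] [0.3 0.3 0.5]
grip tw [484.6 214.6  75.7] [0.1 0.1]
griptop ws [484.2 214.7  75.2] [0.4 0.4]
[485.2 214.6  80. ] [484.10470159 213.64492603  80.        ]
[555.28520411 233.80597459  39.        ] [411.9628746 195.0713037  39.       ] [483.62403936 214.43863915  39.        ] 0.26395661107950885 148.46435553884842
[439.3023838  192.32102756 205.83098048] [ 3.14146212e+00 -6.85419875e-04  2.61977288e-01]
```

```bash
python3 -m jog '[[2.5,-0.5,2.5,0,0,0,100],[2.4,-0.5,3.5,0,0,0,100],[0,0,3,0,0,0,100],[0,0,0,0,0,0,100],[0,0,0,0,0,0,100]]'
python3 -c "
from h import *
shot('wrist','w3')"
```

```text
clock: 3.0
eef_pos: [484.5, 214.5, 116.4]
eef_rot: [3.142, -0.0, 0.261]
wrist_force: [-0.2, 0.2, 0.7]
finger_gap: 93.9
```

View pics/w3.png

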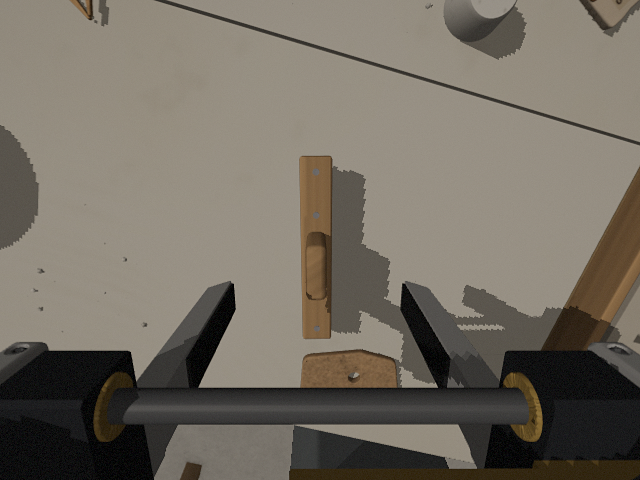

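```bash
python3 -c "
from h import *
crop('w3',290,150,350,345,3,'w3c')"
```

```text
(no output)
```

View pics/w3c.png

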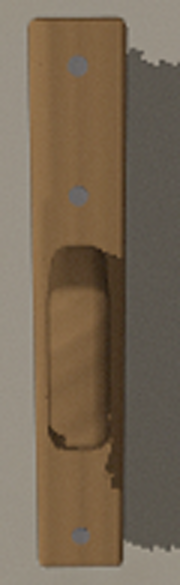

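Run:
```python
from h import *
c=lambda x,y:("w3",(290+(x-1)/3,150+(y-1)/3))
print(tri(c(78.5,367),w2c(92,330)))
print(atz(*c(78.5,367),80)); a=atz(*c(78,18),39);b=atz(*c(81,566),39);print(a,b,(a+b)/2,np.arctan2(*(a-b)[[1,0]]),np.linalg.norm(a-b))
# predicted projection
y=.262;X=np.array([np.cos(y),np.sin(y),0])
for z in(76,80): print([((proj('w3',[484.4,214.5,z]+k*20*X)-[290,150])*3).round().tolist() for k in(-1,0,1)])
```

```text
(array([484.78791861, 214.82648193,  77.62768427]), [np.float64(0.2935294970530728), np.float64(0.29352949705313425)])
[485.58346763 215.33110356  80.        ]
[556.15733793 234.39705025  39.        ] [412.50768085 195.3213892   39.        ] [484.33250939 214.85921973  39.        ] 0.26559415046168555 148.86951086652738
[[[80.0, 446.0]], [[80.0, 365.0]], [[80.0, 280.0]]]
[[[80.0, 454.0]], [[80.0, 372.0]], [[80.0, 285.0]]]
```

```bash
python3 -m jog '[[0,0,3.5,0,0,0,60],[0,0,3.4,0,0,0,50],[0,0,0,0,0,0,0],[0,0,0,0,0,0,0],[0,0,0,0,0,0,0],[0,0,0,0,0,0,0],[0,0,0,0,0,0,0],[0,0,0,0,0,0,0]]' 30
```

```text
clock: 3.85
eef_pos: [484.3, 215.8, 47.1]
eef_rot: [-3.141, -0.001, 0.263]
wrist_force: [0.5, 0.6, -0.1]
finger_gap: 33.8
```

```bash
python3 -m jog '[[0,0,0,0,0,0,0],[0,0,0,0,0,0,0],[0,0,0,0,0,0,0],[0,0,0,0,0,0,0],[0,0,0,0,0,0,0],[0,0,0,0,0,0,0]]'
```

```text
clock: 4.45
eef_pos: [484.1, 215.7, 46.5]
eef_rot: [3.142, 0.0, 0.263]
wrist_force: [-1.1, -0.3, 0.7]
finger_gap: 13.6
```

```bash
python3 -m jog '[[0,0,-2,0,0,0,0],[0,0,-3,0,0,0,0],[0,0,-4.5,0,0,0,0],[0,0,-2.5,0,0,0,0]]'; python3 -m jog '[[-0.74,4.76,0,0,0,0.0465,0],[-0.52,4.8,0,0,0,0.0465,0],[-0.3,4.8,0,0,0,0.0465,0],[-0.07,4.8,0,0,0,0.0465,0],[0.15,4.8,0,0,0,0.0465,0],[0.38,4.8,0,0,0,0.0465,0],[0,0,0,0,0,0,0],[0,0,0,0,0,0,0]]'
python3 -c "
from h import *
shot('wrist','w4');shot('side','s4')
s=monitor.read_state();print(s['eef_pos'],s['eef_rot'],s['wrist_force'],s['finger_gap'])"
```

```text
clock: 4.85
eef_pos: [484.6, 215.9, 169.4]
eef_rot: [-3.141, -0.003, 0.263]
wrist_force: [1.1, 0.1, -1.6]
finger_gap: 13.8
clock: 5.65
eef_pos: [515.1, -72.1, 166.1]
eef_rot: [-3.141, 0.001, -0.018]
wrist_force: [0.2, -0.1, -1.8]
finger_gap: 13.5
[515.16176239 -70.57975286 166.2678972 ] [-3.14133658e+00  4.61830038e-04 -1.52637952e-02] [ 0.77793382  0.30303405 -1.5433855 ] 14.105032682603381
```

View pics/w4.png

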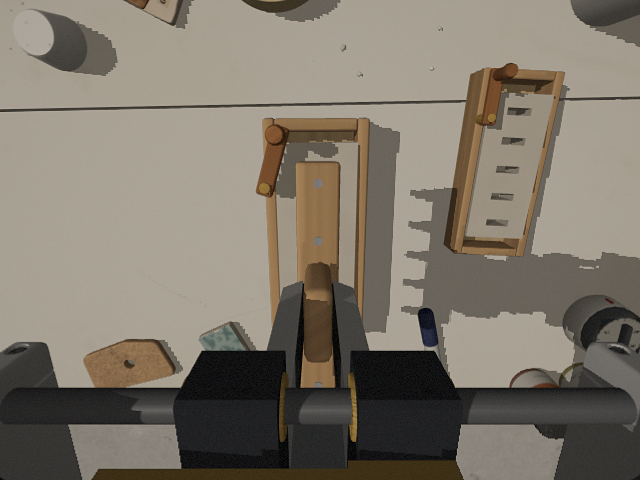

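View pics/s4.png

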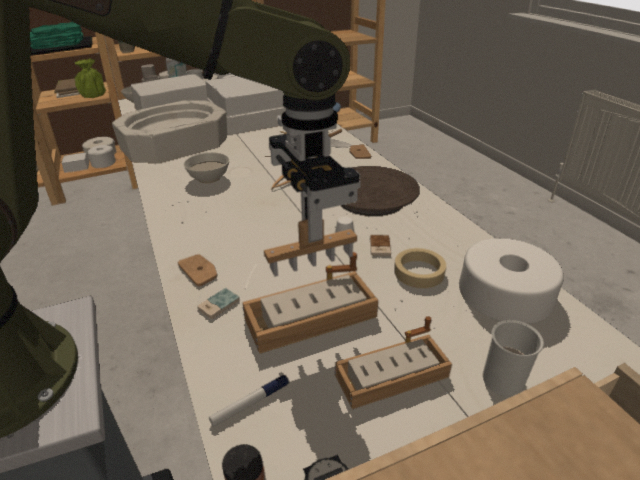

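```bash
python3 -c "
from h import *
crop('w4',250,110,390,395,4,'w4c');i=cv2.imread('pics/w4c.png');cv2.imwrite('pics/w4a.png',i[:600])"
```

```text
(no output)
```

View pics/w4a.png

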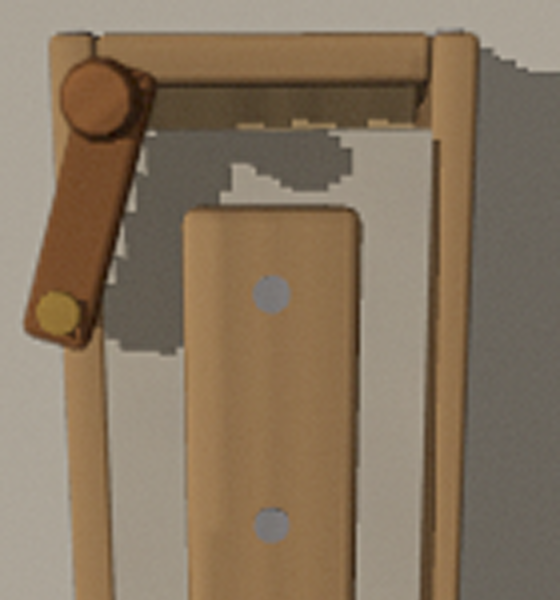

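Run:
```python
from h import *
pc=np.array([484.4,214.6]);X=np.array([np.cos(.264),np.sin(.264)])
for p in[(93,82),(94,204),(96,428),(97,530)]: q=atz(*w2c(*p),39);print('w2 screw',q.round(1),(q[:2]-pc)@X)
c=lambda x,y:("w4",(250+(x-1.5)/4,110+(y-1.5)/4))
Tp=np.array([515.1,-71.3,166.2]); y=-.0155;X=np.array([np.cos(y),np.sin(y)]);Y=np.array([-X[1],X[0]])
s=np.load('pics/w4.npz')['M']; print(s[:3,3])
for zo in(-4,-7.6,-11):
  for p in[(271.5,294.5),(271.5,525),(271,208)]:
    q=atz(*c(*p),Tp[2]+zo)[:2]; tc=s[:3,3]; print(zo,p,((q-Tp[:2])@X).round(1),((q-Tp[:2])@Y).round(1))
print('pin',atz(*c(60,313),68.4),'knob',atz(*c(96,97),93))
print(tri(c(60,313),w1(105,304),w2d(290,179)),tri(c(96,97),w1(133,84)))
```

```text
w2 screw [545.5 231.2  39. ] 63.29462807771149
w2 screw [514.5 222.8  39. ] 31.172343261651946
w2 screw [452.7 206.1  39. ] -32.86673304910286
w2 screw [422.2 197.8  39. ] -64.45017037321311
[600.86273985 -73.83040705 344.73926391]
-4 (271.5, 294.5) 63.7 -1.3
-4 (271.5, 525) 32.4 -1.2
-4 (271, 208) 74.7 -1.2
-7.6 (271.5, 294.5) 63.3 -1.3
-7.6 (271.5, 525) 31.3 -1.2
-7.6 (271, 208) 74.5 -1.2
-11 (271.5, 294.5) 62.9 -1.3
-11 (271.5, 525) 30.3 -1.2
-11 (271, 208) 74.3 -1.2
pin [564.54876588 -31.39664251  68.4       ] knob [604.82791992 -43.68591902  93.        ]
(array([564.46744294, -31.2860527 ,  68.24311713]), [np.float64(0.10360120623730783), np.float64(0.116361548195015), np.float64(0.019780395054600188)]) (array([604.91623955, -43.21752549,  88.64248749]), [np.float64(0.056587412251488736), np.float64(0.05658741225156818)])
```

```bash
python3 -m jog '[[0.1,0,2.5,0,0,0,0],[0,0,2.5,0,0,0,0],[0,0,1.6,0,0,0,0],[0,0,0,0,0,0,0],[0,0,0,0,0,0,0]]'
python3 -c "
from h import *
S=[]
shot('wrist','w5');shot('side','s5');shot('top','t5')
crop('s5',230,200,400,350,4.5,'s5c');crop('t5',310,200,410,350,4,'t5c')
s=monitor.read_state();print(s['eef_pos'],s['eef_rot'],s['wrist_force'],s['finger_gap'])"
```

```text
clock: 6.25
eef_pos: [516.6, -70.5, 101.0]
eef_rot: [3.142, -0.0, -0.015]
wrist_force: [0.1, 0.8, -0.4]
finger_gap: 13.5
[516.8671424  -71.08909659 101.57044094] [ 3.14131229e+00 -1.73441329e-03 -1.56173995e-02] [ 0.12526049 -0.01390779 -2.57043155] 13.716791412018782
```

View pics/s5c.png

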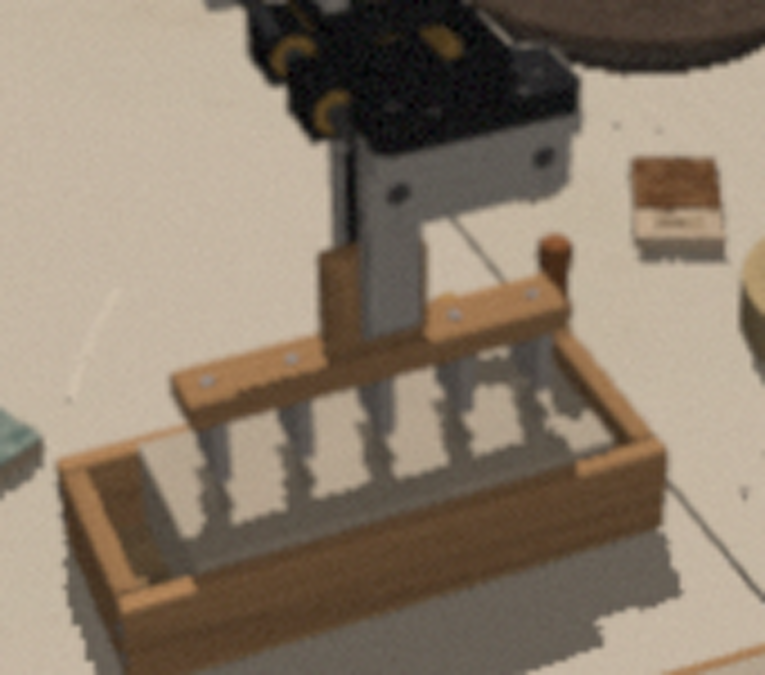

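View pics/w5.png

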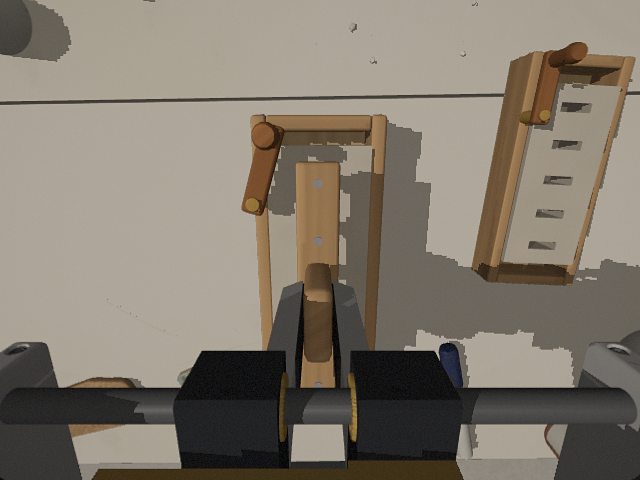

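```bash
python3 -c "
from h import *
crop('w5',240,110,340,250,5,'w5c')"
```

```text
(no output)
```

View pics/w5c.png

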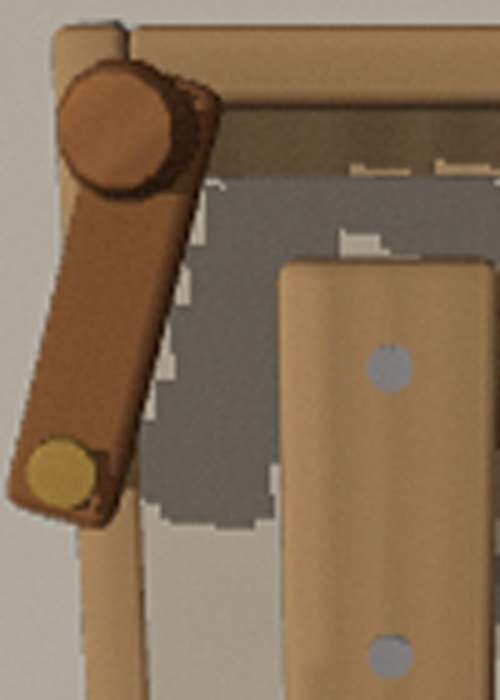

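Run:
```python
from h import *
c=lambda x,y:("w5",(240+(x-2)/5,110+(y-2)/5))
y=-.0156;X=np.array([np.cos(y),np.sin(y)]);Y=np.array([-X[1],X[0]])
M,_,_=ld('w5'); print(M[:3,3])
for ztcp in(100.9,101.6):
  p=atz(*c(61,472),68.3);s1=atz(*c(389,368),ztcp-7.6);s2=atz(*c(390,656),ztcp-7.6)
  print('pin',p.round(1),'screws',s1.round(1),s2.round(1))
  for s,k in((s1,64),(s2,32)):
    ctr=s[:2]-k*X; d=ctr-p[:2]; print('comb centre rel pin (frame axes)',(d@X).round(2),(d@Y).round(2))
# slot rel pin from w1
p=atz(*w1(105,304),68.3)
for q,k in((w1(302.5,237),64),(w1(303,380.5),32),(w1(304,515),0),(w1(305,643),-32),(w1(306.5,765),-64)):
  d=atz(*q,44)[:2]-k*X-p[:2];print('slot3 rel pin',(d@X).round(2),(d@Y).round(2))
print('rpy w1 used', R.from_matrix(ld('w1')[0][:3,:3]).as_euler('xyz'),R.from_matrix(M[:3,:3]).as_euler('xyz'))
```

```text
[602.18664015 -71.90588826 279.80255497]
pin [564.7 -31.1  68.3] screws [579.9 -71.7  93.3] [547.9 -71.4  93.3]
comb centre rel pin (frame axes) -48.25 -40.32
comb centre rel pin (frame axes) -48.24 -40.48
pin [564.7 -31.1  68.3] screws [579.9 -71.7  94. ] [548.1 -71.4  94. ]
comb centre rel pin (frame axes) -48.17 -40.32
comb centre rel pin (frame axes) -48.04 -40.48
slot3 rel pin -48.62 -41.42
slot3 rel pin -48.65 -41.29
slot3 rel pin -48.42 -41.3
slot3 rel pin -48.35 -41.31
slot3 rel pin -48.45 -41.47
rpy w1 used [ 2.84614900e+00 -6.34434667e-04 -1.57534316e+00] [ 2.84798427e+00 -9.99820928e-04 -1.58471541e+00]
```

```bash
python3 -m jog '[[-0.03,0.07,0.4,0,0,0,0],[0,0,0.4,0,0,0,0],[0,0,0,0,0,0,0]]';python3 -m jog '[[0,0,0.1,0,0,0,0],[0,0,0,0,0,0,0]]';python3 -m jog '[[0,0,0.1,0,0,0,0],[0,0,0,0,0,0,0]]';python3 -m jog '[[0,0,0.05,0,0,0,0],[0,0,0,0,0,0,0]]'
```

```text
clock: 6.7
eef_pos: [515.7, -72.0, 91.9]
eef_rot: [-3.141, 0.001, -0.016]
wrist_force: [0.2, 1.4, -1.7]
finger_gap: 13.6
clock: 6.9
eef_pos: [516.0, -72.1, 91.4]
eef_rot: [-3.142, 0.0, -0.016]
wrist_force: [-0.7, 0.7, -1.8]
finger_gap: 14.0
clock: 7.1
eef_pos: [516.0, -72.1, 90.4]
eef_rot: [-3.142, 0.0, -0.016]
wrist_force: [-0.2, -0.1, -1.6]
finger_gap: 14.0
clock: 7.3
eef_pos: [516.0, -72.1, 89.9]
eef_rot: [-3.142, 0.0, -0.016]
wrist_force: [0.9, 0.2, -1.6]
finger_gap: 13.8
```

No contact yet, and the free-hanging reading is about -1.7 N. I'll keep lowering in small steps.

```bash
python3 -m jog '[[0,0,0.05,0,0,0,0],[0,0,0,0,0,0,0]]';python3 -m jog '[[0,0,0.05,0,0,0,0],[0,0,0,0,0,0,0]]';python3 -m jog '[[0,0,0.05,0,0,0,0],[0,0,0,0,0,0,0]]'
```

```text
clock: 7.5
eef_pos: [516.0, -72.0, 89.4]
eef_rot: [-3.142, 0.0, -0.016]
wrist_force: [-0.1, 0.5, -1.8]
finger_gap: 13.8
clock: 7.7
eef_pos: [516.0, -72.1, 88.9]
eef_rot: [-3.142, 0.0, -0.016]
wrist_force: [0.7, -0.0, -1.1]
finger_gap: 13.7
clock: 7.9
eef_pos: [516.0, -72.1, 88.4]
eef_rot: [-3.142, 0.0, -0.016]
wrist_force: [0.6, 0.4, -1.5]
finger_gap: 13.5
```

```bash
python3 -m jog '[[0,0,0.1,0,0,0,0],[0,0,0,0,0,0,0]]' | grep -E 'eef_pos|force';python3 -m jog '[[0,0,0.1,0,0,0,0],[0,0,0,0,0,0,0]]'| grep -E 'eef_pos|force';python3 -m jog '[[0,0,0.1,0,0,0,0],[0,0,0,0,0,0,0]]'| grep -E 'eef_pos|force'
```

```text
eef_pos: [515.9, -72.1, 87.3]
wrist_force: [-0.5, 0.6, -1.5]
eef_pos: [515.9, -72.0, 86.3]
wrist_force: [-0.1, 0.0, -2.6]
eef_pos: [516.0, -72.0, 85.3]
wrist_force: [1.0, -0.3, -1.4]
```

```bash
python3 -c "
from h import *
shot('side','s6');shot('wrist','w6')
crop('s6',230,200,400,350,4.5,'s6c')"
```

```text
(no output)
```

View pics/s6c.png

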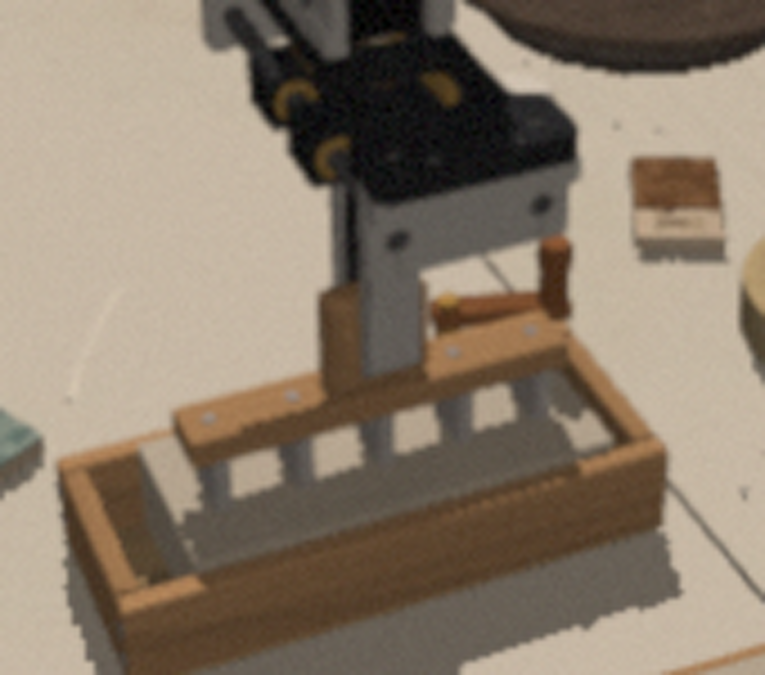

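```bash
j(){ :; }; for i in 1; do python3 -m jog '[[0,0,0.1,0,0,0,0],[0,0,0.1,0,0,0,0]]' | grep -E 'pos|force'; done; python3 -m jog '[[0,0,0.1,0,0,0,0],[0,0,0.1,0,0,0,0]]' | grep -E 'pos|force'; python3 -m jog '[[0,0,0.1,0,0,0,0],[0,0,0.1,0,0,0,0]]' | grep -E 'pos|force'
```

```text
eef_pos: [516.0, -72.0, 83.4]
wrist_force: [0.1, 1.0, -2.2]
eef_pos: [516.0, -72.0, 81.3]
wrist_force: [-0.2, 0.9, -1.4]
eef_pos: [516.0, -72.0, 79.4]
wrist_force: [0.3, 0.6, -1.8]
```

```bash
python3 -m jog '[[0,0,0.1,0,0,0,0],[0,0,0.1,0,0,0,0]]' | grep -E 'pos|force'; python3 -m jog '[[0,0,0.1,0,0,0,0],[0,0,0.1,0,0,0,0]]' | grep -E 'pos|force'; python3 -m jog '[[0,0,0.1,0,0,0,0],[0,0,0.1,0,0,0,0]]' | grep -E 'pos|force'
```

```text
eef_pos: [516.0, -72.1, 77.4]
wrist_force: [0.4, 0.0, -2.8]
eef_pos: [516.0, -72.1, 75.4]
wrist_force: [0.1, -1.0, -0.6]
eef_pos: [516.0, -72.1, 73.4]
wrist_force: [-0.4, 0.4, -1.6]
```

```bash
python3 -m jog '[[0,0,0.1,0,0,0,0],[0,0,0.1,0,0,0,0]]' | grep -E 'pos|force'; python3 -m jog '[[0,0,0.1,0,0,0,0],[0,0,0.1,0,0,0,0]]' | grep -E 'pos|force'; python3 -m jog '[[0,0,0.1,0,0,0,0],[0,0,0.1,0,0,0,0]]' | grep -E 'pos|force';python3 -m jog '[[0,0,0.1,0,0,0,0],[0,0,0,0,0,0,0]]' | grep -E 'pos|force'
```

```text
eef_pos: [516.0, -72.1, 71.4]
wrist_force: [-0.6, -0.1, -1.7]
eef_pos: [516.0, -72.1, 69.3]
wrist_force: [0.2, -0.1, -1.5]
eef_pos: [516.0, -72.1, 67.4]
wrist_force: [0.3, 0.6, -1.8]
eef_pos: [516.0, -72.0, 66.3]
wrist_force: [-0.7, -0.1, -1.9]
```

```bash
python3 -m jog '[[0,0,0.05,0,0,0,0],[0,0,0.05,0,0,0,0]]' | grep -E 'pos|force'; python3 -m jog '[[0,0,0.05,0,0,0,0],[0,0,0,0,0,0,0]]' | grep -E 'pos|force'; python3 -m jog '[[0,0,0.05,0,0,0,0],[0,0,0,0,0,0,0]]' | grep -E 'pos|force'
```

```text
eef_pos: [516.0, -72.1, 65.4]
wrist_force: [0.1, -0.8, -1.7]
eef_pos: [516.0, -72.0, 64.9]
wrist_force: [-0.5, -0.0, -0.6]
eef_pos: [516.0, -72.1, 64.4]
wrist_force: [-0.3, 0.0, -1.5]
```

```bash
python3 -m jog '[[0,0,0.03,0,0,0,0],[0,0,0,0,0,0,0]]' | grep -E 'pos|force'; python3 -m jog '[[0,0,0.03,0,0,0,0],[0,0,0,0,0,0,0]]' | grep -E 'pos|force'; python3 -m jog '[[0,0,0.03,0,0,0,0],[0,0,0,0,0,0,0]]' | grep -E 'pos|force'
```

```text
eef_pos: [516.0, -72.1, 64.1]
wrist_force: [-0.1, 0.1, -1.6]
eef_pos: [516.0, -72.1, 63.8]
wrist_force: [-0.3, 0.3, -2.0]
eef_pos: [516.0, -72.0, 63.5]
wrist_force: [-0.8, -0.1, -2.4]
```

```bash
python3 -m jog '[[0,0,0.03,0,0,0,0],[0,0,0,0,0,0,0]]' | grep -E 'pos|force'; python3 -m jog '[[0,0,0.03,0,0,0,0],[0,0,0,0,0,0,0]]' | grep -E 'pos|force'
```

```text
eef_pos: [516.0, -72.1, 63.5]
wrist_force: [-2.4, 0.4, 3.4]
eef_pos: [516.1, -72.1, 63.5]
wrist_force: [-4.7, 0.6, 7.8]
```

Contact came at TCP z 63.5, which is the predicted home height (grip point about 81), at a force of only about 8 N. I'll ease off, release, rise and check.

```bash
python3 -m jog '[[0,0,-0.05,0,0,0,0],[0,0,0,0,0,0,30],[0,0,0,0,0,0,40],[0,0,0,0,0,0,45],[0,0,0,0,0,0,45],[0,0,0,0,0,0,45]]'; python3 -m jog '[[0,0,-1,0,0,0,45],[0,0,-3,0,0,0,45],[0,0,-3,0,0,0,45],[0,0,0,0,0,0,45],[0,0,0,0,0,0,45]]'
python3 -c "
from h import *
shot('side','s7');shot('wrist','w7')
crop('s7',230,200,400,350,4.5,'s7c')"
```

```text
clock: 12.8
eef_pos: [516.0, -72.0, 63.4]
eef_rot: [3.142, 0.0, -0.016]
wrist_force: [-0.1, -0.5, 0.1]
finger_gap: 42.5
clock: 13.3
eef_pos: [516.2, -72.1, 134.2]
eef_rot: [3.141, -0.001, -0.016]
wrist_force: [-0.8, -0.4, -0.9]
finger_gap: 42.3
```

View pics/s7c.png

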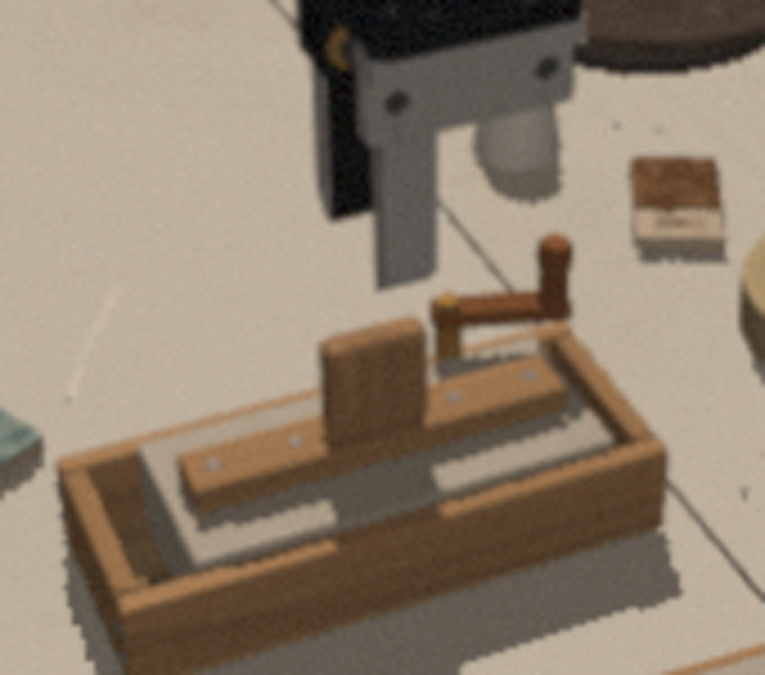

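View pics/w7.png

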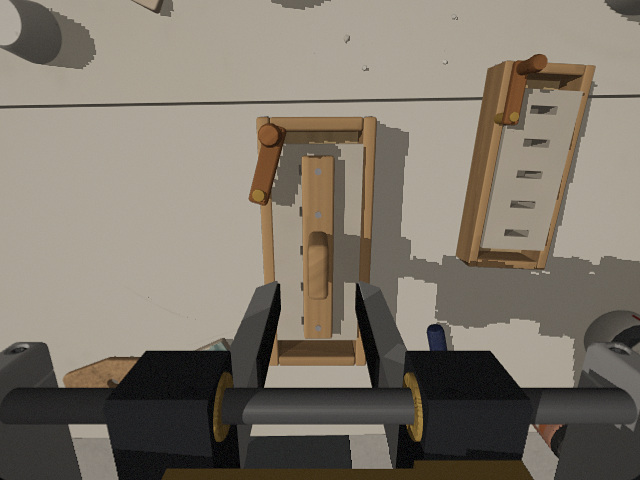

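```bash
python3 -m jog '[[3,-1,0,0,0,0,45],[3,-1,0,0,0,0,45],[2.8,-1,0,0,0,0,45],[0,0,0,0,0,0.1,45],[0,0,0,0,0,0.1,45],[0,0,0,0,0,0.085,45],[0,0,0,0,0,0,45]]'
python3 -c "
from h import *
shot('wrist','w8')"
```

```text
clock: 14.1
eef_pos: [604.1, -43.4, 132.3]
eef_rot: [3.141, 0.002, -0.303]
wrist_force: [-0.2, -0.3, -0.2]
finger_gap: 42.6
```

View pics/w8.png

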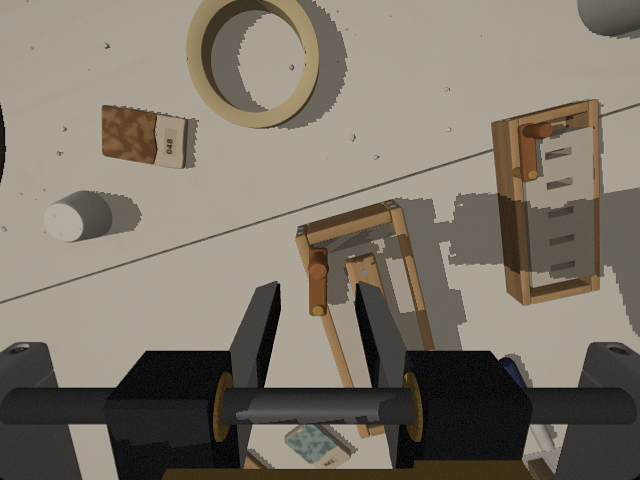

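```bash
python3 - <<'E'
from h import *
crop('w8',290,230,350,330,6,'w8c')
print(atz('w8',(317,257),93),tri(('w8',(317,257)),('w1',w1(133,84)[1])))
E
python3 -m jog '[[0,0,3,0,0,0,45],[0,0,2,0,0,0,45],[0,0,0.9,0,0,0,45],[0,0,0,0,0,0,45]]'
```

```text
[614.54535827 -46.45293855  93.        ] (array([607.50619199, -42.47470239,  72.67110155]), [np.float64(1.8964609029237818), np.float64(1.8964609029237391)])
clock: 14.55
eef_pos: [603.9, -43.4, 73.3]
eef_rot: [3.141, 0.002, -0.3]
wrist_force: [0.1, 0.3, 0.2]
finger_gap: 42.2
```

View pics/w8c.png

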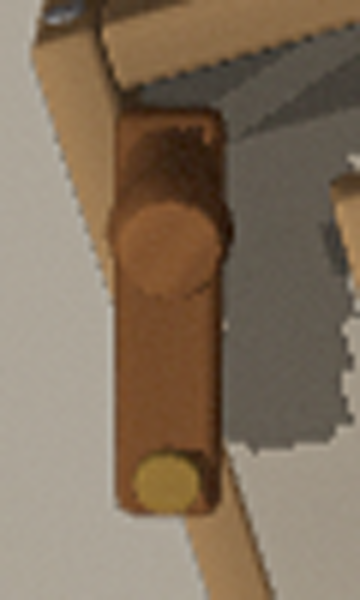

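```bash
python3 - <<'E'
from h import *
print(atz('w8',(318.6,270.6),93),tri(('w8',(318.6,270.6)),('w1',w1(133,84)[1])))
E
python3 -m jog '[[0,0,0,0,0,0,0],[0,0,0,0,0,0,0],[0,0,0,0,0,0,0],[0,0,0,0,0,0,0],[0,0,0,0,0,0,0],[0,0,0,0,0,0,0],[0,0,0,0,0,0,0]]' 5
```

```text
[605.00416867 -44.60375747  93.        ] (array([604.49966062, -44.13826953,  91.79370755]), [np.float64(0.3313608283335792), np.float64(0.33136082833357294)])
clock: 15.25
eef_pos: [604.8, -43.6, 74.9]
eef_rot: [-3.141, -0.001, -0.301]
wrist_force: [1.4, -0.7, 4.2]
finger_gap: 14.0
```

Run:
```python
from h import *
s=monitor.read_state();print(s['eef_pos'],s['eef_rot'],s['wrist_force'])
P=np.array([564.5,-31.3]);n=16
a=np.linspace(-0.295,-1.586,n+1);K=P+42*np.c_[np.cos(a),np.sin(a)]
y=-0.3
for i in range(n):
    d=K[i+1]-K[i];print(round((d[0]*np.cos(y)+d[1]*np.sin(y))/10,3),round((d[0]*np.sin(y)-d[1]*np.cos(y))/10,3)); y-=.035
```

```text
[604.77190163 -43.58870074  74.89698127] [-3.14149025e+00 -9.11470032e-04 -3.01233403e-01] [ 1.42621875 -0.73439553  4.15609066]
-0.012 0.339
-0.027 0.338
-0.043 0.336
-0.058 0.334
-0.073 0.331
-0.088 0.327
-0.103 0.323
-0.118 0.318
-0.132 0.312
-0.146 0.306
-0.16 0.299
-0.174 0.291
-0.187 0.283
-0.199 0.274
-0.212 0.265
-0.224 0.255
```

```bash
python3 -m jog '[[-0.01,0.34,0,0,0,0.035,0],[-0.03,0.34,0,0,0,0.035,0],[-0.04,0.34,0,0,0,0.035,0],[-0.06,0.33,0,0,0,0.035,0]]'; python3 -m jog '[[-0.07,0.33,0,0,0,0.035,0],[-0.09,0.33,0,0,0,0.035,0],[-0.1,0.32,0,0,0,0.035,0],[-0.12,0.32,0,0,0,0.035,0]]'
```

```text
clock: 15.65
eef_pos: [598.4, -55.9, 74.5]
eef_rot: [-3.141, -0.0, -0.444]
wrist_force: [2.0, 1.5, 3.4]
finger_gap: 13.9
clock: 16.05
eef_pos: [588.7, -65.6, 74.2]
eef_rot: [3.141, 0.0, -0.585]
wrist_force: [2.9, 1.1, 1.5]
finger_gap: 14.1
```

```bash
python3 -m jog '[[-0.13,0.31,0,0,0,0.035,0],[-0.15,0.31,0,0,0,0.035,0],[-0.16,0.3,0,0,0,0.035,0],[-0.17,0.29,0,0,0,0.035,0]]'; python3 -m jog '[[-0.19,0.28,0,0,0,0.035,0],[-0.2,0.27,0,0,0,0.035,0],[-0.21,0.27,0,0,0,0.035,0],[-0.22,0.25,0,0,0,0.035,0],[0,0,0,0,0,0,0]]'
```

```text
clock: 16.45
eef_pos: [576.6, -71.7, 74.1]
eef_rot: [3.141, 0.0, -0.725]
wrist_force: [1.9, 0.7, 1.5]
finger_gap: 13.9
clock: 16.95
eef_pos: [563.0, -73.5, 74.1]
eef_rot: [3.141, 0.001, -0.863]
wrist_force: [0.2, -0.3, 0.3]
finger_gap: 13.7
```

```bash
python3 -m jog '[[0,0,0,0,0,0,28],[0,0,0,0,0,0,28],[0,0,0,0,0,0,28],[0,0,0,0,0,0,28]]'; python3 -m jog '[[0,0,-1,0,0,0,28],[0,0,-3,0,0,0,28],[0,0,-4,0,0,0,28],[0,0,-4,0,0,0,28],[-4,0,-2,0,0,0,28],[-4.5,0,0,0,0,0,28],[-4,0,0,0,0,0,28],[0,0,0,0,0,0,28]]'
python3 -c "
from h import *
shot('side','s9');shot('wrist','w9');shot('top','t9')
crop('s9',230,200,400,350,4.5,'s9c');crop('t9',310,200,410,350,4,'t9c')"
```

```text
clock: 17.35
eef_pos: [563.6, -73.3, 74.3]
eef_rot: [3.141, 0.0, -0.861]
wrist_force: [0.9, 0.2, -0.1]
finger_gap: 26.3
clock: 18.15
eef_pos: [480.3, 24.0, 215.8]
eef_rot: [-3.14, -0.001, -0.858]
wrist_force: [0.6, -0.0, -0.1]
finger_gap: 26.6
```

View pics/s9c.png

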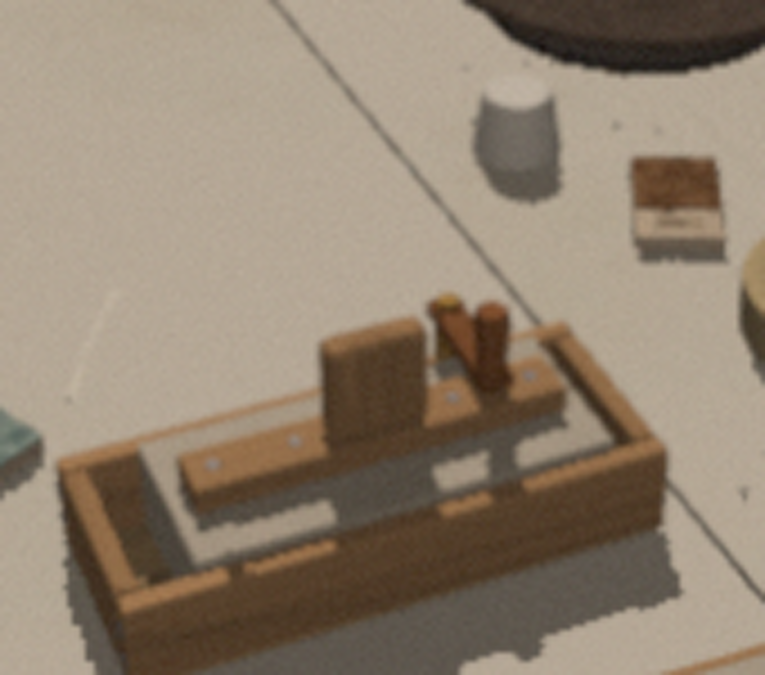

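View pics/w9.png

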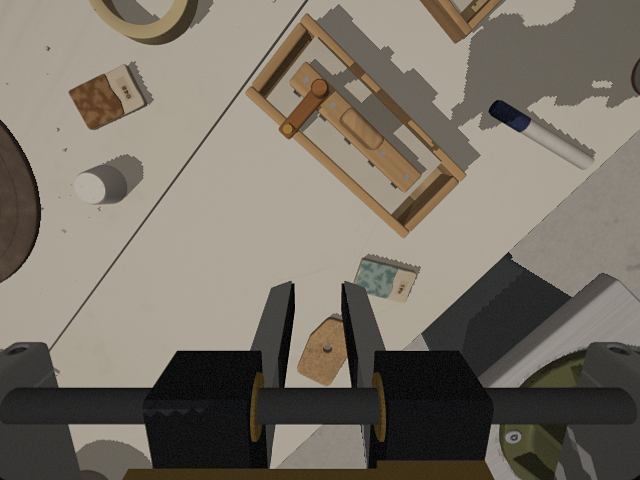

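View pics/t9c.png

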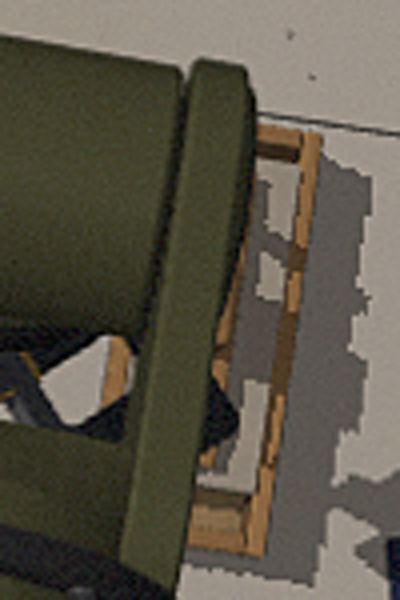

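Run:
```python
from h import *
k=atz('w9',(319.5,87),93);p=atz('w9',(288,129.5),68.3);d=k-p
print(k,p,np.linalg.norm(d[:2]),'theta',-0.016-np.arctan2(d[1],d[0]))
s=monitor.read_state();print(s['clock'],np.abs(s['qd']).max())
order.sign_off()
```

```text
[563.10057237 -73.31244479  93.        ] [563.62150706 -31.12991894  68.3       ] 42.185742376743484 theta 1.567145236716379
18.3 0.02041166436822537
the job is handed in; nothing more can be done
```

The comb is fully home in the larger frame's bed, the turn-button lies across its back, and I handed the job in at 18.3 s with the arm clear of everything.

**Insertion:** I gripped the comb by its bar and lowered it over the slots in steps of 2 mm or less. It met no noticeable resistance until the back touched the bed at TCP z 63.5 mm, the height predicted for fully home. The peak reading there was about 8 N. I then eased off and let go.

**Turn-button:** I gripped the knob lightly (5 N) and swung it round its arc. I then let go and moved away.

**Last checks:**
- **Comb:** the side view shows the back flush on the bed with no blade outside its slot.
- **Button:** the wrist view shows it across the comb's back at about 1.567 rad, with the knob 42 mm from its pin.
- **Forces:** wrist forces stayed below 10 N in every reading I took.

**Disagreements:**
- **Heights:** heights measured with the top and side cameras came out about 4 mm low (for example, 75 against 80 mm for the grip bar's top). I relied on the wrist camera, which was closer to the stated heights.
- **Top view:** the arm blocked the final top view, so it confirmed nothing.

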